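# Clamp a filter holder with the fold-away crank of a bench screw clamp

### The job

The steel filter holder stands, not yet clamped, under the foot of the bench screw clamp. Swing the folding crank handle on the handwheel up until it stands fully upright, crank the wheel clockwise (seen from above) until you feel the foot seat on the holder and the crank get about half as heavy again as it was running free, without overtightening, then fold the handle back down flat onto the wheel and let go. Leave the other things on the bench where they are.

Things in the scene. Friction and masses are not known exactly. Their poses are not given: they have to be found in the camera images.
- press: Grey two-column bench screw clamp, fixed to the bench, 126 mm deep (x), 150 mm wide (y). Origin at the centre of its underside, z up. On top lies an aluminium handwheel, 136 mm across, turning about the clamp's vertical centre line at a fixed height: web 188 mm, rim top 192 mm above the origin. Clockwise turning lowers a steel foot on stiff disc springs, 16 mm a turn, onto the filter holder.
- holder: Round steel filter holder, 54 mm across, about 38 mm high, in the clamp's nest under the foot. Origin at the centre of its underside. Its height varies with the stack inside (5 mm either way, not measured): the foot starts 3 to 29 mm above it and seats at a wheel angle somewhere between 4.3 and 8.3 rad. Well clamped at 40 to 140 N of foot force, damaged above 175 N.
- wheel (a joint): Handwheel turn, rad, growing clockwise seen from above, not wrapped; starts within half a turn of 0. Friction 0.40 N m: some 8 N along the circle at the turning handle, 5 to 8 N just after a slow stop; stays where left. Once the foot has seated, the force climbs about 3.3 N per radian (foot force 67 N per radian): well clamped is 2 to 7 N above free running, best 4 N; 8.5 N above is too much.
- handle (a joint): Fold angle of the crank handle in rad: 0 = folded flat over the wheel, 1.57 = upright, against its stop. The hinge is stiff (0.12 N m), so that the handle stays at any angle. Its hinge axis is horizontal and tangential to the wheel. Swung in a firm pinch it may slip in the pads and lag by 0.2 rad: press it outward to its stop, or down to flat, to finish.
- handle_pivot (a point): Hinge point of the folding handle, on the handwheel, 52 mm from the wheel's axis and 16 mm above the web. It goes round with the wheel.
- handle_grip (a point): Point on the handle's centre line 56 mm from the hinge: pinch here. Its round red sleeve, 18.5 mm across, covers 17 to 69 mm from the hinge and spins freely about the handle's length, so a gripper need not turn while cranking. Folded, the handle lies across the wheel's centre, 16 mm above the web; upright, this point is 56 mm above the hinge. Site x points to the hinge, y along the hinge axis.
- wheel_axis (a point): Point on the wheel's turning axis, at the height of the handle's hinge (204 mm above the bench).
- beaker_250: Bystander: clear glass beaker, 73 mm across, 96 mm high. Origin at the centre of its underside.
- septa_tin: Bystander: round white tin with a blue lid, 62 mm across, 30 mm high. Origin at the centre of its underside.
- blue_stand: Bystander: small blue block with two capped mini vials, 40x48x58 mm. Origin at the centre of its underside.
- timer: Bystander: white bench timer, 58x73x38 mm. Origin at the centre of its underside.
- tweezers: Bystander: steel tweezers lying flat, 112 mm long. Origin at the centre of its underside.
- spanner: Bystander: steel open-ended spanner lying flat, 124 mm long. Origin at the centre of its underside.

How it is judged:
On the way, in this order (a step that is already met when the one before it is completed fails the run):
1. the crank handle is swung up to stand upright (value of joint handle above 1.4 rad), for 0.2 s.
2. the foot clamps the holder firmly (40 to 140 N), cranked with the handle out (contact force between press and holder between 40 and 140 N and value of joint handle above 1.2 rad), for 0.3 s.
At the end, for the whole second after the job is handed in: The crank handle lies folded flat on the wheel (within 0.12 rad), the foot still clamps the filter holder with 40 to 140 N, and the wheel is at rest (value of joint handle below 0.12 rad and contact force between press and holder between 40 and 140 N and velocity of joint wheel between -0.05 and 0.05 rad/s); the robot touches nothing.
It fails at once if the clamp is overtightened: more than 175 N on the filter holder (contact force between press and holder above 175 N).
It fails at once if a bystander is moved more than 30 mm (distance of any of beaker_250, septa_tin, blue_stand, timer, tweezers, spanner from where it was at the start of the episode above 0.03 m).
It also fails if it takes over 72 s, if anything falls off the work surface, if the arm or the gripper's body presses on something with over 40 N, if the wrist force passes 120 N, or if a joint passes its speed limit or range.

### The arm

A 6-joint arm with a two-finger parallel gripper is mounted at the origin on a cart in front of the work surface, level with it; the furniture and walls round the work are solid. World frame = base frame: x ahead of the robot, y to its left, z up, the work surface at z = 0. Lengths are in m, angles in rad, forces in N, time in s.
With the tool pointing down it reaches from about 0.25 to 0.775 m from the base axis. Payload 4 kg.
Tool frame: the origin (TCP) lies at the centre of the arm's flange, where the gripper is bolted on; the fingertips stand 199 mm ahead of it and the grasp point (between the pads) lies 180 mm ahead of it (robot.tcp_to_tips is the distance from the TCP to the fingertips, in m); z points along the fingers, y is the line along which they close (so a half turn about z gives the same grasp; the last joint's range is limited). The gripper opens to 94 mm and grips with 3 to 60 N. Pads are 16 mm wide; open, the fingers measure 119 mm over their backs; the gripper's body (75 mm by 177 mm) begins 78 mm behind the grasp point.
Start: joints at [-1.442, 0.087, 1.371, -0, 1.684, -0.103], TCP at [0.126, -0.535, 0.405] pointing down, gripper open.
Joint ranges: [-3.1, 3.1], [-0.76, 2.03], [0.27, 2.55], [-1.08, 4.22], [0.17, 2.65], [-2.57, 2.57]. Speed limits (rad/s): [2.79, 2.79, 3.14, 3.14, 3.14, 3.14].

### API

Orientations are given as [roll, pitch, yaw] about the fixed x, y, z axes, in that order (R = Rz(yaw) Ry(pitch) Rx(roll)).
In Python, from bench import telemetry, snapshot, ticket, robot gives the robot as it stands.
- The arm moves only by the tool apply_moves, never from a script. Its argument "moves" is a list that holds one entry, the list of rows, each a list of 5 numbers: the shift along the tool's x, y, z in units of 50 mm (1.0 is 50 mm), then the turn about the tool's z in units of 10 degrees (1.0 is 10 degrees), then the closure, from 0 (fully open) to 1 (shut). A call has 1 to 10 rows; each row is the pose to reach, as a shift and turn from the pose commanded when the call began, along the tool's axes at that moment; what a row does not reach only later rows make up. A row lasts 1/8 s, in which the tool goes at most 62.5 mm and 10.7 degrees, less where a joint would pass 70% of its speed; a pose out of reach is approached as far as the arm can. A call with a gripper value outside its range is refused whole. The fingers move at their own pace and stop on an object; the grip force is fixed at half the most. Time passes only in rows, so rows that repeat a pose let the fingers close. It gives the time, the measured TCP pose, the force, the opening and the grip force at its end, in the units of the state.
- telemetry.get_obs(): the state, without advancing time (a new reading comes with each control period).
- snapshot(name): name is "side" or "top"; returns a dict with "image" (400x640x3 uint8, red, green, blue), "fovy" (degrees; the focal length in pixels is half the picture's height over the tangent of half this angle, whatever the lens; pixels are square), "cx", "cy" (the principal point, pixels), "R" (3x3) and "t" (3): a world point X has camera coordinates R X + t. Camera axes: x right, y down, z forward; pixel columns grow to the right and rows downward; lengths in m; the calibration is good to about 2 mm. A picture is of the moment at which its call begins. There is no depth.
- ticket.close_job(): hands the job in; it is judged then, once.
The state is a dict: "time": time; "joint_positions": joint angles; "qvel": joint speeds; "joint_torque": joint torques, N m; "tool_pos": TCP position; "ee_rot": TCP orientation; "wrist_force": force on the tool from outside, world axes, zero at the start; "wrist_torque": the same for the moment, N m; "width": finger opening in m; "finger_force": force on a finger pad.
Only numpy, scipy, OpenCV 4.12 (cv2) and the standard library are available. Lean on these libraries where they do the work, as an engineer would, in place of code of your own. Each camera call takes 0.05 s, during which the arm holds its last target. There are 200 camera calls.

## Working session

There is one attempt and no reset: what is moved stays moved. The work goes in short steps, Python scripts to look and compute and a tool call to move; the robot and the scene stay as the last step left them, time stands still between calls to the robot, and variables do not carry over. Pictures are saved under pics/ and viewed, at most 10 in all, crops included, and the job is handed in when it is done.

Besides the shell and the picture viewer there is one more tool, called after "Emit:" as name([rows], argument=value, ...), one row to a line, values as JSON. apply_moves: Moves the arm, as the interface text tells. Its arguments: {"type":"object","properties":{"moves":{"type":"array","items":{"type":"array","items":{"type":"array","items":{"type":"number"}}}}},"required":["moves"]}

```bash
ls; mkdir -p pics
python3 - <<'E'
from bench import telemetry,snapshot
import cv2
o=telemetry.get_obs();print(o)
for n in("side","top"):
    s=snapshot(n);cv2.imwrite(f"pics/{n}0.png",s["image"][:,:,::-1]);print(n,s["fovy"],s["cx"],s["cy"],s["R"],s["t"])
E
```

```text
pics
{'time': 0.0, 'joint_positions': array([-1.44208144e+00,  8.79477640e-02,  1.37223055e+00, -8.17014700e-06,
        1.68364135e+00, -1.03097270e-01]), 'qvel': array([-0.00158967,  0.0007142 , -0.00091357, -0.00019562, -0.00024988,
        0.00160336]), 'joint_torque': array([ 3.54371048e-05, -3.40185320e+01, -3.02423823e+01,  7.18131359e-02,
        3.30305204e-02, -1.64930043e-04]), 'tool_pos': array([ 0.12633851, -0.53517254,  0.4035197 ]), 'ee_rot': array([-3.13937664e+00, -2.21114196e-04,  2.31810998e-01]), 'wrist_force': array([-0.01453972, -0.08403079, -0.2062393 ]), 'wrist_torque': array([ 0.01147678, -0.04973436,  0.01184828]), 'finger_force': 0.0, 'width': 0.09400629508980855}
side 47.692286568492136 317.80342546083335 197.43926218799552 [[ 0.91851416 -0.39535679 -0.00497461]
 [-0.2397414  -0.54688704 -0.80214627]
 [ 0.31441343  0.73797532 -0.59710688]] [-0.54980716  0.29401103  0.97476605]
top 45.933609604517045 322.41291656124815 195.53752310612307 [[-0.02676569 -0.99950334 -0.01663328]
 [-0.99516583  0.02821498 -0.09406848]
 [ 0.09449107  0.01403506 -0.99542677]] [0.06825937 0.62608922 1.59950096]
```

View pics/side0.png

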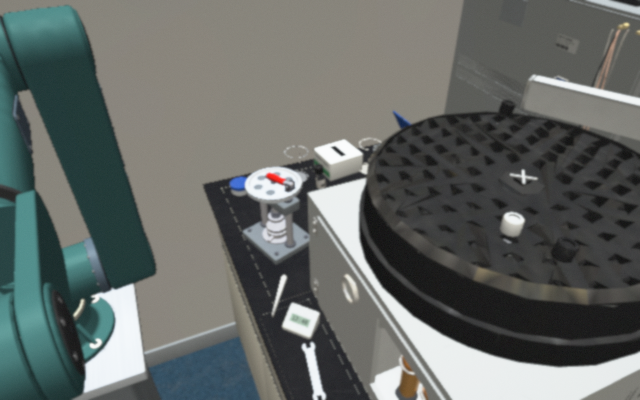

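View pics/top0.png

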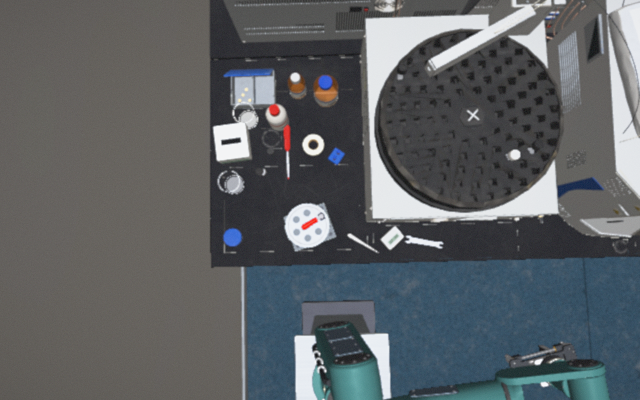

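The side view shows the wheel near (274,184) with the red handle at (276,178). The top view shows the wheel at about (308,226), with the hinge to the upper right near (321,216). A tall carousel starts at column 365.

```bash
cat > h.py <<'E'
import numpy as np,cv2
from bench import telemetry,snapshot
def cam(s):
    f=200/np.tan(np.radians(s["fovy"])/2);return f,s["R"],s["t"],s["cx"],s["cy"]
def ray(s,u,v):
    f,R,t,cx,cy=cam(s);return -R.T@t,R.T@np.array([(u-cx)/f,(v-cy)/f,1])
def onz(s,u,v,z):
    c,d=ray(s,u,v);return c+d*(z-c[2])/d[2]
def proj(s,X):
    f,R,t,cx,cy=cam(s);p=R@np.array(X)+t;return p[:2]/p[2]*f+[cx,cy]
def tri(s1,p1,s2,p2):
    c1,d1=ray(s1,*p1);c2,d2=ray(s2,*p2)
    k=np.linalg.lstsq(np.c_[d1,-d2],c2-c1,rcond=None)[0]
    a,b=c1+k[0]*d1,c2+k[1]*d2;return (a+b)/2,np.linalg.norm(a-b)
def red(s,box):
    x0,y0,x1,y1=box;im=s["image"][y0:y1,x0:x1].astype(int)
    m=((im[...,0]>120)&(im[...,1]<90)&(im[...,2]<90))
    ys,xs=np.nonzero(m);P=np.c_[xs+x0,ys+y0].astype(float)
    c=P.mean(0);w,V=np.linalg.eigh(np.cov((P-c).T));a=V[:,1];q=(P-c)@a
    return c,a,q.min(),q.max(),len(P)
E
python3 - <<'E'
from h import *
t=snapshot("top");s=snapshot("side")
rt=red(t,(280,200,340,250));rs=red(s,(240,165,310,205));print(rt,rs)
print("tri sleeve",tri(t,rt[0],s,rs[0]))
c,a,l,h,n=rt
for q in(l,h):print(onz(t,*(c+a*q),.204))
# wheel: bright pixels
for n,S,b in(("top",t,(280,200,340,252)),("side",s,(240,165,310,205))):
    x0,y0,x1,y1=b;im=S["image"][y0:y1,x0:x1];m=(im.min(2)>175).astype(np.uint8)
    cs,_=cv2.findContours(m,0,1);k=max(cs,key=cv2.contourArea);e=cv2.fitEllipse(cv2.convexHull(k));p=np.array(e[0])+[x0,y0]
    print(n,p,e[1],onz(S,*p,.192))
    cv2.imwrite(f"pics/{n}c.png",cv2.resize(im[:,:,::-1],None,fx=8,fy=8,interpolation=2))
for u,v in((367,215),(367,100),(240,253)):print(onz(t,u,v,.0),onz(t,u,v,.3))
E
```

```text
(array([308.79032258, 223.41935484]), array([-0.85114665,  0.52492797]), np.float64(-8.130117097280221), np.float64(7.659141136288822), 62) (array([274.88172043, 178.23655914]), array([-0.92038718, -0.39100824]), np.float64(-8.414117872267768), np.float64(8.51975571205727), 93)
tri sleeve (array([0.52687513, 0.09253788, 0.20345269]), np.float64(0.0006557068714527752))
[0.53903735 0.07104441 0.204     ]
[0.51477915 0.11288622 0.204     ]
top [306.9319191  225.14719391] (43.839393615722656, 44.862876892089844) [0.52179951 0.09901144 0.192     ]
side [273.5127449  182.90431213] (32.59432601928711, 58.52709197998047) [0.52248883 0.09106574 0.192     ]
[ 0.55781068 -0.10268319  0.        ] [ 0.54254761 -0.07893429  0.3       ]
[ 0.96947855 -0.11736469  0.        ] [ 0.8794672 -0.09095    0.3      ]
[0.43753519 0.34410226 0.        ] [0.44411106 0.28672644 0.3       ]
```

View pics/topc.png

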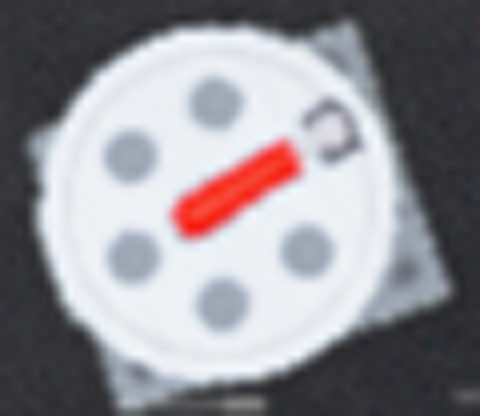

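The crop confirms the hinge at upper right, crop pixel (332,132), and the hub at (215,203). Two estimates of the axis agree at about (0.522, 0.0995), and the hinge direction is about -59.5°. Next I'll check the carousel corner and plan the approach.

```bash
cat >> h.py <<'E'
def units(P,yaw_t=None,base=None,yaw=None):
    o=telemetry.get_obs();b=o["tool_pos"] if base is None else np.array(base);y=o["ee_rot"][2] if yaw is None else yaw
    A=np.array([[np.cos(y),np.sin(y),0],[np.sin(y),-np.cos(y),0],[0,0,-1]])
    return np.round((np.array(P)-b)@A.T/.05,2).tolist(), None if yaw_t is None else round(-np.degrees(yaw_t-y)/10,2)
E
python3 - <<'E'
from h import *
t=snapshot("top");s=snapshot("side")
print("corner",tri(t,(366,218),s,(310,191)))
print(units([[.30,-.40,.48],[.38,-.1,.48],[.42,.06,.48],[.52,.102,.48],[.52,.102,.44]],np.radians(120.5),[.1263,-.5352,.405],.2318))
E
```

```text
corner (array([ 0.54132867, -0.07987053,  0.27473019]), np.float64(0.013020951784980393))
([[4.0, -1.83, -1.5], [6.94, -7.31, -1.5], [8.45, -10.24, -1.5], [10.59, -10.59, -1.5], [10.59, -10.59, -0.7]], np.float64(-10.72))
```

Emit:
apply_moves([
  [[1,-0.46,-0.5,-1,0],[2,-0.92,-1,-2,0],[3,-1.4,-1.5,-3,0],[4,-1.83,-1.5,-4,0],[4.5,-2.75,-1.5,-5,0],[5,-3.65,-1.5,-6,0],[5.5,-4.6,-1.5,-7,0],[6,-5.5,-1.5,-8,0],[6.45,-6.4,-1.5,-9,0],[6.94,-7.3,-1.5,-10,0]],
])

```text
time: 1.55
tool_pos: [0.3801, -0.0987, 0.4798]
ee_rot: [3.141, 0.001, 1.982]
wrist_force: [0.1, -0.3, -0.3]
width: 0.0939
finger_force: 0.0
```

Run:
```python
from h import *
o=telemetry.get_obs();print(o["tool_pos"],o["ee_rot"],o["joint_positions"],o["wrist_force"])
print(units([[.42,.06,.48],[.52,.102,.48],[.52,.102,.42]],np.radians(120.5)))
```

```text
[ 0.38009521 -0.09867953  0.47983869] [3.14095211e+00 7.49933012e-04 1.98248819e+00] [-3.98625219e-01 -2.69007432e-01  1.55098926e+00 -5.50932425e-05
  1.85862599e+00 -8.10332984e-01] [ 0.0574076  -0.25936033 -0.28224083]
([[2.59, 2.0, -0.0], [2.56, 4.17, -0.0], [2.56, 4.17, 1.2]], np.float64(-0.69))
```

Emit:
apply_moves([
  [[0.85,0.65,0,-0.35,0],[1.7,1.3,0,-0.69,0],[2.59,2,0,-0.69,0],[2.58,3.1,0,-0.69,0],[2.56,4.17,0,-0.69,0],[2.56,4.17,0.6,-0.69,0],[2.56,4.17,1.2,-0.69,0.5],[2.56,4.17,1.2,-0.69,0.5]],
])

```text
time: 2.55
tool_pos: [0.5209, 0.0997, 0.4165]
ee_rot: [-3.135, -0.003, 2.098]
wrist_force: [-0.6, -0.3, -0.2]
width: 0.0776
finger_force: 0.0
```

Run:
```python
from h import *
o=telemetry.get_obs();print(o["tool_pos"],o["ee_rot"],o["wrist_force"])
s=snapshot("side")
im=s["image"][110:260,200:360];cv2.imwrite("pics/s1.png",cv2.resize(im[:,:,::-1],None,fx=5,fy=4.0,interpolation=2) if 0 else cv2.resize(im[:,:,::-1],None,fx=4,fy=4,interpolation=2))
p=o["tool_pos"].copy();p[2]-=.199;print("tip px",proj(s,p), "grip",proj(s,[.520,.103,.204]))
print(units([[.520,.103,.391]],np.radians(120.5)))
```

```text
[0.52093264 0.09969451 0.41649899] [-3.13549346e+00 -2.74453282e-03  2.09769495e+00] [-0.55452701 -0.29059401 -0.19151581]
tip px [271.05331844 172.41039204] grip [270.62183304 176.47289656]
([[0.07, 0.02, 0.56]], np.float64(-0.03))
```

View pics/s1.png

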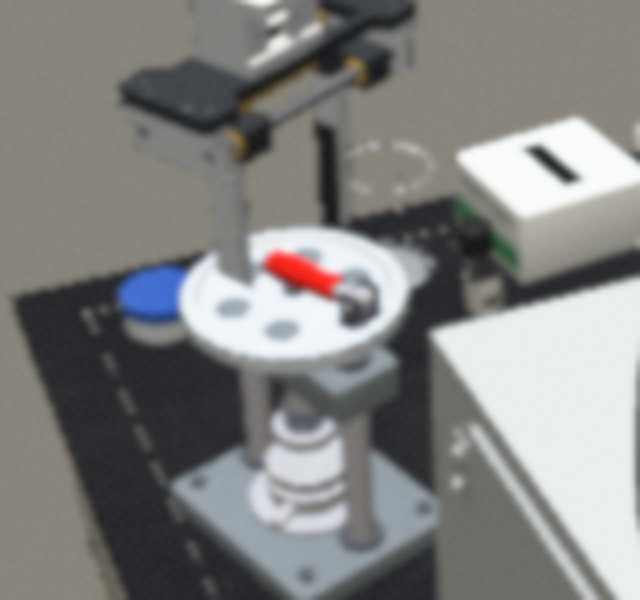

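The fingers straddle the red sleeve, which runs from crop pixel (270,262) to (340,290). I'll lower and pinch.

Emit:
apply_moves([
  [[0.05,0.02,0.25,0,0.5],[0.07,0.02,0.5,0,0.5],[0.07,0.02,0.5,0,0.9],[0.07,0.02,0.5,0,1],[0.07,0.02,0.5,0,1],[0.07,0.02,0.5,0,1],[0.07,0.02,0.5,0,1],[0.07,0.02,0.5,0,1]],
])

```text
time: 3.6
tool_pos: [0.5199, 0.1029, 0.395]
ee_rot: [-3.14, 0.0, 2.097]
wrist_force: [-3.3, -2.3, 2.2]
width: 0.0174
finger_force: 30.0
```

Emit:
apply_moves([
  [[-0.02,0,-0.19,0,1],[-0.07,0,-0.38,0,1],[-0.15,0,-0.56,0,1],[-0.26,0,-0.72,0,1],[-0.4,0,-0.86,0,1],[-0.56,0,-0.97,0,1],[-0.74,0,-1.05,0,1],[-0.93,0,-1.1,0,1],[-1.12,0,-1.12,0,1],[-1.16,0,-1.12,0,1]],
])

```text
time: 4.85
tool_pos: [0.5503, 0.0525, 0.4534]
ee_rot: [3.135, 0.004, 2.097]
wrist_force: [-0.4, -0.3, -0.6]
width: 0.0005
finger_force: 0.0
```

Run:
```python
from h import *
o=telemetry.get_obs();print(o["tool_pos"],o["ee_rot"],o["wrist_force"],o["wrist_torque"])
s=snapshot("side")
im=s["image"][110:260,200:360];cv2.imwrite("pics/s2.png",cv2.resize(im[:,:,::-1],None,fx=4,fy=4,interpolation=2))
```

```text
[0.55028379 0.05247955 0.45342079] [3.13479324 0.00381563 2.09675271] [-0.42197426 -0.32523265 -0.56533498] [ 0.02466152 -0.18810522 -0.01802687]
```

View pics/s2.png

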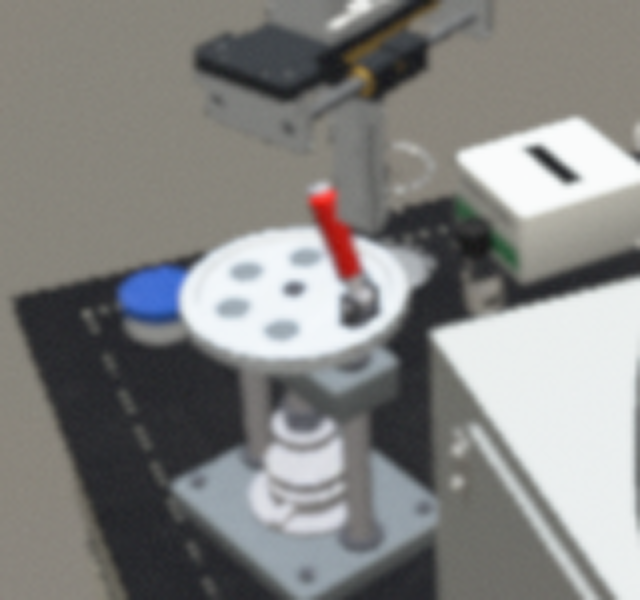

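The pinch slipped off near the end. The handle stands at roughly 60–70° (sleeve from crop (320,195) to (348,275)), with the closed fingers behind it. I'll measure its angle and re-grip.

```bash
cat >> h.py <<'E'
AX=np.array([.522,.0995,.204])
def handle(s,box,d):
    d=np.array([d[0],d[1],0.]);n=np.array([-d[1],d[0],0]);c,a,l,h,k=red(s,box);H=AX+.052*d;out=[]
    for q in(l,0,h):
        o,r=ray(s,*(c+a*q));X=o+r*((AX-o)@n)/(r@n);out.append((round((X-H)@d,4),round(X[2]-.204,4)))
    return out,k
E
python3 - <<'E'
from h import *
s=snapshot("side")
print(handle(s,(260,140,310,195),(.507,-.862)))
print(units([[.5484,.0547,.46]]),units([[.5384,.0717,.44]]))
E
```

```text
([(np.float64(-0.0238), np.float64(0.0628)), (np.float64(-0.013), np.float64(0.04)), (np.float64(-0.0015), np.float64(0.0154))], 117)
([[0.05, -0.01, -0.15]], None) ([[0.44, -0.01, 0.25]], None)
```

Emit:
apply_moves([
  [[0,0,0,0,0.4],[0,0,0,0,0.4],[0,0,0,0,0.4],[0,0,0,0,0.4],[0.22,0,0.28,0,0.4],[0.44,0,0.56,0,0.5],[0.44,0,0.56,0,1],[0.44,0,0.56,0,1],[0.44,0,0.56,0,1],[0.44,0,0.56,0,1]],
])

```text
time: 6.2
tool_pos: [0.5381, 0.0716, 0.4234]
ee_rot: [-3.141, 0.001, 2.097]
wrist_force: [-3.1, -0.3, 1.5]
width: 0.0179
finger_force: 30.0
```

Emit:
apply_moves([
  [[-0.08,0,-0.03,0,1],[-0.16,0,-0.05,0,1],[-0.24,0,-0.07,0,1],[-0.32,0,-0.08,0,1],[-0.38,0,-0.08,0,1],[-0.42,0,-0.08,0,1],[-0.45,0,-0.08,0,1],[-0.47,0,-0.08,0,1]],
])

```text
time: 7.2
tool_pos: [0.5482, 0.055, 0.426]
ee_rot: [-3.139, -0.014, 2.103]
wrist_force: [-9.5, 11.1, 2.7]
width: 0.0179
finger_force: 30.0
```

Run:
```python
from h import *
o=telemetry.get_obs();print(o["tool_pos"],o["ee_rot"],o["wrist_force"],o["wrist_torque"])
s=snapshot("side");print(handle(s,(260,140,310,195),(.507,-.862)))
im=s["image"][110:260,200:360];cv2.imwrite("pics/s3.png",cv2.resize(im[:,:,::-1],None,fx=4,fy=4,interpolation=2))
```

```text
[0.54820702 0.05503377 0.42596021] [-3.13856385 -0.01432748  2.10250769] [-9.53719075 11.09431538  2.67760959] [2.42345093 2.01040881 0.00757017]
([(np.float64(0.0032), np.float64(0.0737)), (np.float64(0.0027), np.float64(0.0416)), (np.float64(0.0024), np.float64(0.0159))], 52)
```

View pics/s3.png

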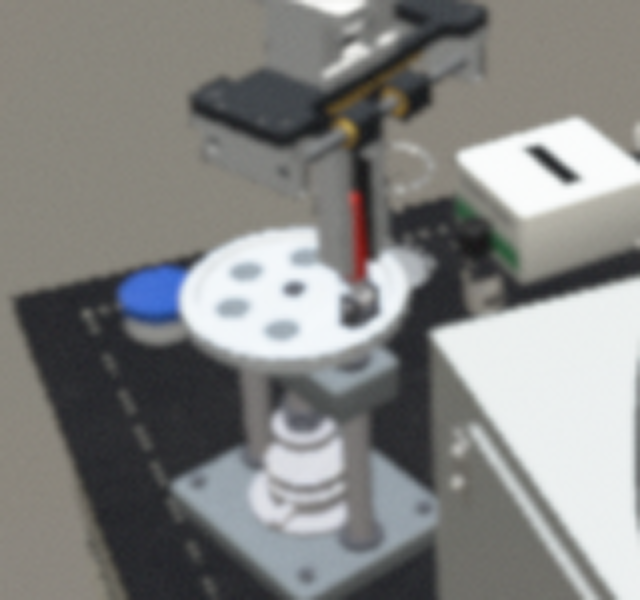

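The handle is upright against its stop: the sleeve is vertical at crop column 357, there is a 14 N outward press, and the radius is 51.6 mm. I'll crank clockwise in quarter turns.

Emit:
apply_moves([
  [[0.04,-0.17,0,0,1],[0.08,-0.33,0,0,1],[0.15,-0.49,0,0,1],[0.24,-0.64,0,0,1],[0.35,-0.76,0,0,1],[0.47,-0.87,0,0,1],[0.62,-0.96,0,0,1],[0.78,-1.03,0,0,1],[0.94,-1.07,0,0,1],[1.11,-1.08,0,0,1]],
])

```text
time: 8.5
tool_pos: [0.4768, 0.0713, 0.4268]
ee_rot: [3.139, 0.006, 2.095]
wrist_force: [5.1, -5.9, -1.3]
width: 0.0178
finger_force: 30.0
```

```bash
cat >> h.py <<'E'
def st():
    o=telemetry.get_obs();v=(o["tool_pos"]-AX)[:2];r=np.linalg.norm(v);u=v/r;t=np.array([u[1],-u[0]]);f=o["wrist_force"]
    print("t %.2f ang %.1f r %.4f z %.4f yaw %.3f Frad %.2f Ftan(resist) %.2f Fz %.2f w %.4f"%(o["time"],np.degrees(np.arctan2(u[1],u[0])),r,o["tool_pos"][2],o["ee_rot"][2],-f[:2]@u,-f[:2]@t,f[2],o["width"]), np.round(o["ee_rot"][:2],3),np.round(f,1))
E
python3 -c "
from h import *
st()"
```

```text
t 8.50 ang -148.0 r 0.0533 z 0.4268 yaw 2.095 Frad 1.21 Ftan(resist) 7.70 Fz -1.27 w 0.0178 [3.139 0.006] [ 5.1 -5.9 -1.3]
```

Emit:
apply_moves([
  [[0.17,0.01,0,0,1],[0.33,0.05,0,0,1],[0.49,0.12,0,0,1],[0.64,0.21,0,0,1],[0.76,0.32,0,0,1],[0.87,0.44,0,0,1],[0.96,0.59,0,0,1],[1.03,0.75,0,0,1],[1.07,0.91,0,0,1],[1.08,1.08,0,0,1]],
])

```text
time: 9.75
tool_pos: [0.4956, 0.1439, 0.4267]
ee_rot: [-3.137, 0.007, 2.094]
wrist_force: [-1.7, -11.8, 1.9]
width: 0.0178
finger_force: 30.0
```

```bash
python3 -c "
from h import *
st()"
```

```text
t 9.75 ang 120.8 r 0.0516 z 0.4267 yaw 2.094 Frad 9.28 Ftan(resist) 7.55 Fz 1.89 w 0.0178 [-3.137  0.007] [ -1.7 -11.8   1.9]
```

Emit:
apply_moves([
  [[-0.01,0.17,0,0,1],[-0.05,0.33,0,0,1],[-0.12,0.49,0,0,1],[-0.21,0.64,0,0,1],[-0.32,0.76,0,0,1],[-0.44,0.87,0,0,1],[-0.59,0.96,0,0,1],[-0.75,1.03,0,0,1],[-0.91,1.07,0,0,1],[-1.08,1.08,0,0,1]],
])

```text
time: 11.0
tool_pos: [0.5671, 0.1271, 0.4266]
ee_rot: [-3.134, -0.007, 2.099]
wrist_force: [-10.8, 1.0, 5.1]
width: 0.0181
finger_force: 30.0
```

```bash
python3 -c "
from h import *
st()"
```

```text
t 11.00 ang 31.5 r 0.0529 z 0.4266 yaw 2.099 Frad 8.65 Ftan(resist) 6.47 Fz 5.15 w 0.0181 [-3.134 -0.007] [-10.8   1.    5.1]
```

Emit:
apply_moves([
  [[-0.17,-0.01,0,0,1],[-0.33,-0.05,0,0,1],[-0.49,-0.12,0,0,1],[-0.64,-0.21,0,0,1],[-0.76,-0.32,0,0,1],[-0.87,-0.44,0,0,1],[-0.96,-0.59,0,0,1],[-1.03,-0.75,0,0,1],[-1.07,-0.91,0,0,1],[-1.08,-1.08,0,0,1]],
])

```text
time: 12.25
tool_pos: [0.5509, 0.0539, 0.4267]
ee_rot: [3.133, 0.0, 2.099]
wrist_force: [7.2, 3.7, -3.1]
width: 0.018
finger_force: 30.0
```

```bash
python3 -c "
from h import *
st()"
```

```text
t 12.25 ang -57.6 r 0.0540 z 0.4267 yaw 2.099 Frad -0.70 Ftan(resist) 8.07 Fz -3.11 w 0.0180 [3.133 0.   ] [ 7.2  3.7 -3.1]
```

Emit:
apply_moves([
  [[-0.02,-0.17,0,0,1],[0.02,-0.33,0,0,1],[0.09,-0.49,0,0,1],[0.18,-0.64,0,0,1],[0.29,-0.76,0,0,1],[0.41,-0.87,0,0,1],[0.56,-0.96,0,0,1],[0.72,-1.03,0,0,1],[0.88,-1.07,0,0,1],[1.05,-1.08,0,0,1]],
])

```text
time: 13.5
tool_pos: [0.4783, 0.0689, 0.4268]
ee_rot: [3.138, 0.011, 2.093]
wrist_force: [7.8, -10.9, -3.3]
width: 0.0178
finger_force: 30.0
```

```bash
python3 -c "
from h import *
st()"
```

```text
t 13.50 ang -145.0 r 0.0534 z 0.4268 yaw 2.093 Frad 0.11 Ftan(resist) 13.34 Fz -3.26 w 0.0178 [3.138 0.011] [  7.8 -10.9  -3.3]
```

The force is now 13.3 N against 7.7 N at the same spot one turn earlier, so +5.6 N: the foot is seated at roughly 110 N. I'll hold briefly, then ease back about 0.3 rad to mid-range.

Emit:
apply_moves([
  [[0,0,0,0,1],[0,0,0,0,1],[0,0,0,0,1]],
])

```text
time: 13.88
tool_pos: [0.478, 0.0693, 0.4267]
ee_rot: [3.139, 0.008, 2.094]
wrist_force: [6.0, -7.0, -1.6]
width: 0.0175
finger_force: 30.0
```

```bash
python3 -c "
from h import *
st()"
```

```text
t 13.88 ang -145.5 r 0.0533 z 0.4267 yaw 2.094 Frad 0.96 Ftan(resist) 9.11 Fz -1.61 w 0.0175 [3.139 0.008] [ 6.  -7.  -1.6]
```

Emit:
apply_moves([
  [[-0.13,0.01,0,0,1],[-0.26,0.03,0,0,1],[-0.39,0.07,0,0,1],[-0.51,0.13,0,0,1]],
])

```text
time: 14.38
tool_pos: [0.4949, 0.0527, 0.4267]
ee_rot: [-3.142, -0.002, 2.098]
wrist_force: [-3.2, 4.6, 1.4]
width: 0.0181
finger_force: 30.0
```

```bash
python3 -c "
from h import *
st()"
```

```text
t 14.38 ang -120.1 r 0.0541 z 0.4267 yaw 2.098 Frad 2.37 Ftan(resist) -5.07 Fz 1.39 w 0.0181 [-3.142e+00 -2.000e-03] [-3.2  4.6  1.4]
```

Emit:
apply_moves([
  [[0.1,-0.03,0,0,1],[0.2,-0.06,0,0,1],[0.3,-0.09,0,0,1]],
])

```text
time: 14.75
tool_pos: [0.4855, 0.0607, 0.4268]
ee_rot: [3.138, 0.013, 2.093]
wrist_force: [10.0, -7.9, -4.7]
width: 0.0179
finger_force: 30.0
```

```bash
python3 -c "
from h import *
st()"
```

```text
t 14.75 ang -133.3 r 0.0533 z 0.4268 yaw 2.093 Frad 1.16 Ftan(resist) 12.70 Fz -4.69 w 0.0179 [3.138 0.013] [10.  -7.9 -4.7]
```

Forward and reverse running forces (12.7 and -5.1 N) put the friction at about 8.5 N and the seating at about +4.2 N, or about 85 N of foot force. I'll relax the side load, release and lift clear.

Emit:
apply_moves([
  [[-0.03,0.01,0,0,1],[-0.06,0.02,0,0,1],[-0.06,0.02,0,0,0.5],[-0.06,0.02,0,0,0.5],[-0.06,0.02,0,0,0.5],[-0.06,0.02,-0.7,0,0.5],[-0.06,0.02,-1.4,0,0.5],[-0.06,0.02,-1.6,1,1],[-0.06,0.02,-1.6,2,1],[-0.06,0.02,-1.6,3,1]],
])

```text
time: 16.0
tool_pos: [0.4855, 0.0612, 0.507]
ee_rot: [3.141, 0.0, 1.568]
wrist_force: [-0.2, -0.1, 0.0]
width: 0.0205
finger_force: 0.0
```

Run:
```python
from h import *
st()
t=snapshot("side");p=(AX+[-.688*.052,-.725*.052,.043]);print(proj(t,p))
im=t["image"][110:260,200:360];cv2.imwrite("pics/s4.png",cv2.resize(im[:,:,::-1],None,fx=4,fy=4,interpolation=2))
```

```text
t 16.00 ang -133.6 r 0.0528 z 0.5070 yaw 1.568 Frad -0.21 Ftan(resist) -0.06 Fz 0.00 w 0.0205 [3.141 0.   ] [-0.2 -0.1  0. ]
[260.95975367 173.40554571]
```

View pics/s4.png

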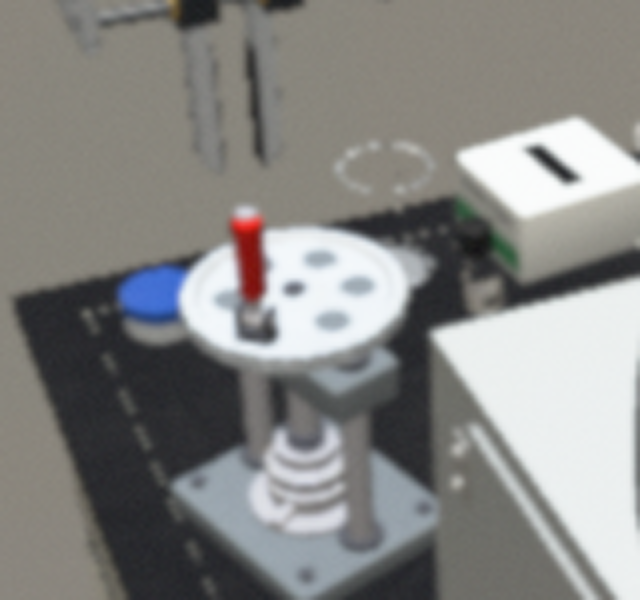

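The handle stands upright at crop (250,260) and the foot is on the holder. I'll place the closed fingers outside the handle, square to its fold plane.

Emit:
apply_moves([
  [[-0.2,-0.2,0,1,1],[-0.4,-0.4,0,2,1],[-0.64,-0.6,0,3,1],[-0.64,-0.6,0,4,1],[-0.64,-0.6,0.5,4.33,1],[-0.64,-0.6,1.06,4.33,1],[-0.64,-0.6,1.06,4.33,1]],
])

```text
time: 16.92
tool_pos: [0.4554, 0.0291, 0.4514]
ee_rot: [-3.138, 0.003, 0.82]
wrist_force: [1.0, -0.9, -0.2]
width: 0.0002
finger_force: 0.0
```

```bash
python3 -c "
from h import *
st()"
```

```text
t 16.93 ang -133.4 r 0.0969 z 0.4514 yaw 0.820 Frad 0.04 Ftan(resist) 1.29 Fz -0.23 w 0.0002 [-3.138e+00  3.000e-03] [ 1.  -0.9 -0.2]
```

Emit:
apply_moves([
  [[0.4,0,0.02,0,1],[0.52,0,0.02,0,1],[0.78,0,0.01,0,1],[1.04,0,0.06,0,1],[1.17,0,0.12,0,1],[1.28,0,0.18,0,1],[1.39,0,0.27,0,1],[1.48,0,0.36,0,1],[1.56,0,0.47,0,1],[1.62,0,0.58,0,1]],
])

```text
time: 18.18
tool_pos: [0.5113, 0.0883, 0.4241]
ee_rot: [-3.141, 0.0, 0.818]
wrist_force: [-0.1, 1.1, 1.7]
width: 0.0007
finger_force: 1.4
```

Run:
```python
from h import *
st()
t=snapshot("side")
im=t["image"][110:260,200:360];cv2.imwrite("pics/s5.png",cv2.resize(im[:,:,::-1],None,fx=4,fy=4,interpolation=2))
```

```text
t 18.18 ang -133.6 r 0.0155 z 0.4241 yaw 0.818 Frad 0.77 Ftan(resist) -0.83 Fz 1.70 w 0.0007 [-3.141  0.   ] [-0.1  1.1  1.7]
```

View pics/s5.png

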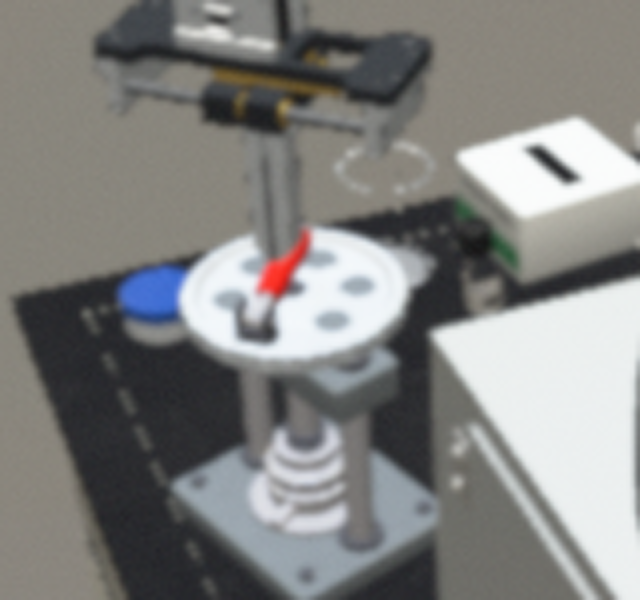

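The red sleeve appears in front of the finger and still raised (end at crop (308,235)). I'll check whether the fingers slipped beside it.

Run:
```python
from h import *
s=snapshot("side");t=snapshot("top");d=(-.688,-.725)
print(handle(s,(245,155,300,195),d))
o=telemetry.get_obs();p=o["tool_pos"]-[0,0,.199]
for q in([0,0,0],[0,0,.02]):print("tip",(proj(s,p+q)-[200,110])*4,(proj(t,p+q)))
H=AX+.052*np.array([*d,0])
for th in(0,15,25,35):
    print(th,[np.round((proj(s,H+r*np.array([.688*np.cos(np.radians(th)),.725*np.cos(np.radians(th)),np.sin(np.radians(th))]))-[200,110])*4) for r in(0,.017,.043,.069)])
```

```text
([(np.float64(-0.0795), np.float64(0.0052)), (np.float64(-0.047), np.float64(0.0028)), (np.float64(-0.0247), np.float64(0.0012))], 70)
tip [273.85576984 253.09088893] [310.05255196 228.23319881]
tip [271.44999317 224.46145016] [309.7657781  228.06461388]
0 [array([250., 315.]), array([262., 300.]), array([281., 276.]), array([299., 253.])]
15 [array([250., 315.]), array([261., 294.]), array([279., 262.]), array([296., 231.])]
25 [array([250., 315.]), array([260., 291.]), array([276., 254.]), array([292., 218.])]
35 [array([250., 315.]), array([259., 289.]), array([273., 248.]), array([286., 209.])]
```

The geometry matches a fold of about 15° with the fingertips on top, hiding part of the sleeve. I'll continue down to flat with a gentle press.

Emit:
apply_moves([
  [[0.04,0,0.12,0,1],[0.08,0,0.26,0,1],[0.08,0,0.31,0,1],[0.08,0,0.35,0,1],[0.08,0,0.35,0,1]],
])

```text
time: 18.95
tool_pos: [0.5136, 0.0903, 0.4115]
ee_rot: [3.136, -0.002, 0.817]
wrist_force: [-3.4, -3.0, 15.8]
width: 0.0004
finger_force: 7.7
```

Emit:
apply_moves([
  [[0.08,0,0,0,1],[0.08,0,-1,0,1],[0.08,0,-2,0,1],[0.08,0,-3,0,1],[0.08,0,-3,0,1],[0.08,0,-3,0,1]],
])

```text
time: 19.7
tool_pos: [0.517, 0.0941, 0.5557]
ee_rot: [-3.14, 0.001, 0.818]
wrist_force: [-0.3, 0.4, -1.2]
width: 0.0005
finger_force: 0.0
```

Run:
```python
from h import *
st()
s=snapshot("side");print(handle(s,(245,155,300,195),(-.688,-.725)))
im=s["image"][110:260,200:360];cv2.imwrite("pics/s6.png",cv2.resize(im[:,:,::-1],None,fx=4,fy=4,interpolation=2))
```

```text
t 19.70 ang -132.6 r 0.0074 z 0.5557 yaw 0.818 Frad 0.04 Ftan(resist) -0.48 Fz -1.19 w 0.0005 [-3.14e+00  1.00e-03] [-0.3  0.4 -1.2]
([(np.float64(-0.0766), np.float64(-0.0043)), (np.float64(-0.0516), np.float64(-0.0045)), (np.float64(-0.0278), np.float64(-0.0046))], 70)
```

View pics/s6.png

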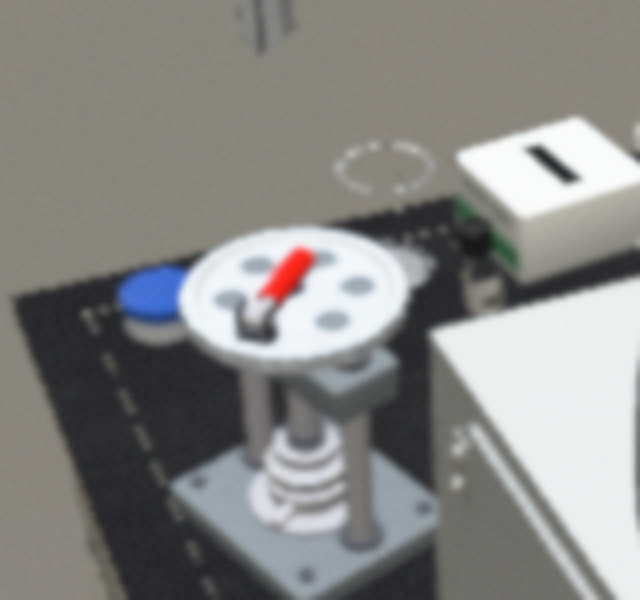

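The sleeve lies flat (zero slope) from crop (270,295) to (305,255). The hinge is still at (257,320), so the wheel hasn't moved, and the gripper is clear.

```bash
python3 -c "
from bench import ticket
print(ticket.close_job())"
```

```text
the job is handed in; nothing more can be done
None
```

I handed the job in at about 20 s: the holder is clamped at an estimated 85 N (judged from the crank force), the handle is folded flat and the gripper is clear; the hand-in returned no verdict.

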